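# Sweep the stool feet into the catch frame

### The job

Three loose levelling feet for stools (round black discs with a steel stud) lie about on the bench among thread spools. Sweep all three with the fingertips along the bench, through the open mouth of the wooden catch frame, until each lies wholly inside it, flat on the bench. Push them steadily: do not lift, tip or flick them, and leave the spools and everything else where they stand.

Things in the scene. Friction and masses are not known exactly. Their poses are not given: they have to be found in the camera images.
- foot_a: round levelling foot for a stool: black plastic disc 38 mm across and 10 mm thick lying flat on the bench, steel stud (8 mm thick, top 35 mm above the bench) standing up in its middle; about 50 g, slides freely. Origin: centre of the disc's underside. z up. One of three alike
- foot_b: round levelling foot for a stool: black plastic disc 38 mm across and 10 mm thick lying flat on the bench, steel stud (8 mm thick, top 35 mm above the bench) standing up in its middle; about 50 g, slides freely. Origin: centre of the disc's underside. z up. One of three alike
- foot_c: round levelling foot for a stool: black plastic disc 38 mm across and 10 mm thick lying flat on the bench, steel stud (8 mm thick, top 35 mm above the bench) standing up in its middle; about 50 g, slides freely. Origin: centre of the disc's underside. z up. One of three alike
- frame: wooden three-sided catch frame fixed to the bench, no floor or sill; walls 20 mm high, 10 mm thick. Origin: on the bench, middle of the open mouth, level with the side walls' front ends. y points from the mouth inwards, x along the mouth. Inside: 200 mm wide (x -100 to 100), 130 mm deep (y 0 to 130); walls lie outside that. The mouth looks roughly to the robot's right (world -y)
- spool_tan: thread spool standing upright, 32 mm across, 45 mm tall, white flanges, tan thread; stands among the feet. Origin: centre of its underside. A bystander
- spool_grey: thread spool standing upright, 32 mm across, 45 mm tall, white flanges, grey thread; stands among the feet. Origin: centre of its underside. A bystander
- wax_tin: closed round metal tin, 62 mm across, 24 mm tall. Origin: centre of its underside. A bystander
- tape_measure: grey tape-measure case, 55 x 55 x 30 mm. Origin: centre of its underside. A bystander
- hammer: hammer lying on the bench beyond the work. Origin: under the tool, x axis along it towards the head. A bystander
- driver: screwdriver lying on the bench to the right of the work. Origin: under the tool, x axis along it towards the tip. A bystander
- leg_block: short tapered dark wood stool leg standing upright near the robot, 32 mm across at the foot, 48 mm at the top, 55 mm tall. Origin: centre of its underside. A bystander
Mind the look-alikes: they are no part of the job. Leave any green or red look-alike of the foot_b alone.

How it is judged:
By the outcome, as a careful person would: the job done as asked, in the order asked, and still so for the second after the job is handed in, with the robot touching nothing.
It also fails if it takes over 72 s, if anything falls off the work surface, if the arm or the gripper's body presses on something with over 40 N, if the wrist force passes 120 N, or if a joint passes its speed limit or range.

### The arm

A 7-joint arm with a two-finger parallel gripper is mounted at the origin on the work surface. World frame = base frame: x ahead of the robot, y to its left, z up, the work surface at z = 0. Lengths are in m, angles in rad, forces in N, time in s.
With the tool pointing down it reaches from about 0.425 to 0.875 m from the base axis. Payload 4.7 kg.
Tool frame: the origin (TCP) lies between the finger pads; the fingertips stand 14 mm ahead of it and the grasp point (between the pads) lies 5 mm behind it; z points along the fingers, y is the line along which they close (so a half turn about z gives the same grasp; the last joint's range is limited). The gripper opens to 87 mm and grips with 3 to 60 N. Pads are 19 mm wide; open, the fingers measure 117 mm over their backs; the gripper's body (75 mm by 190 mm) begins 51 mm behind the grasp point.
Start: joints at [1.274, 0.321, -0.07, 1.45, 0.023, 1.371, -0.057], TCP at [0.199, -0.619, 0.237] pointing down, gripper open.
Joint ranges: [-2.86, 2.86], [-0.3, 2.09], [-1.38, 1.24], [0.06, 2.45], [-1.56, 4.7], [0.09, 2.05], [-2.69, 2.69]. Speed limits (rad/s): [2.57, 2.57, 3.14, 3.14, 3.14, 3.14, 3.14].

### API

Orientations are given as a rotation vector (axis times angle).
In Python, from bench import get_state, get_image, camera_params, close_job gives the robot as it stands. The module is installed in compiled form; this text tells all that it offers.
- The arm moves only by the tool arm_command, never from a script. Its argument "motion" is a list of rows, each a list of 5 numbers: the finger opening in mm, from 0 to 87, then the shift along the tool's x, y, z in mm, then the turn about the tool's z in degrees. In form: [[gripper, x, y, z, spin], ...]. A call has 1 to 5 rows; each row is the pose to reach, as a shift and turn from the pose commanded when the call began, along the tool's axes at that moment; what a row does not reach only later rows make up. A row lasts 1/12 s, in which the tool goes at most 41.7 mm and 7.16 degrees, less where a joint would pass 70% of its speed; a pose out of reach is approached as far as the arm can. A call with a gripper value outside its range is refused whole. The fingers move at their own pace and stop on an object; "newtons" is the grip in N (left out, the last holds). Time passes only in rows, so rows that repeat a pose let the fingers close. It gives the time, the measured TCP pose, the force, the opening and the grip force at its end, in the units of the state.
- get_state(): the state, without advancing time (a new reading comes with each control period).
- get_image(name): name is "side" or "top"; returns (picture, depth): 480x640x3 uint8, red, green, blue; 480x640 float32, m along the optical axis (not along the pixel's ray), 0 where there is no reading.
- camera_params(name): a dict with "intrinsics" (3x3 intrinsics, pixels), "extrinsics" (4x4, takes a point from camera to world coordinates). Camera axes: x right, y down, z forward; pixel columns grow to the right and rows downward; lengths in m; the calibration is good to about 2 mm. A picture is of the moment at which its call begins. camera_params takes no time and is no camera call.
- close_job(): hands the job in; it is judged then, once.
The state is a dict: "time": time; "joint_positions": joint angles; "qd": joint speeds; "joint_torque": joint torques, N m; "position": TCP position; "tool_rot": TCP orientation; "ft_force": force on the tool from outside, world axes, zero at the start; "torque": the same for the moment, N m; "grip_width": opening from 0.0 (shut) to 1.0 (fully open); "grip_force": force on a finger pad.
Only numpy, scipy, OpenCV 4.12 (cv2) and the standard library are available. Lean on these libraries where they do the work, as an engineer would, in place of code of your own. Each camera call takes 0.05 s, during which the arm holds its last target. There are 200 camera calls.

## Working session

There is one attempt and no reset: what is moved stays moved. The work goes in short steps, Python scripts to look and compute and a tool call to move; the robot and the scene stay as the last step left them, time stands still between calls to the robot, and variables do not carry over. Pictures are saved under pics/ and viewed, at most 10 in all, crops included, and the job is handed in when it is done.

Besides the shell and the picture viewer there is one more tool, called after "Emit:" as name(argument=value, ...) on one line, values as JSON. arm_command: Moves the arm, as the interface text tells. Its arguments: {"type":"object","properties":{"motion":{"type":"array"},"newtons":{"type":"number"}},"required":["motion"]}

```bash
mkdir -p pics
cat > h.py <<'E'
import numpy as np,cv2
from bench import *
def snap(n,f):
    im,d=get_image(n); cv2.imwrite('pics/'+f,im[:,:,::-1]); np.save('pics/'+n+'.npy',d); return im,d
def px2w(n,u,v,z=None):
    p=camera_params(n);K=np.array(p['intrinsics']);T=np.array(p['extrinsics'])
    r=T[:3,:3]@np.linalg.inv(K)@[u,v,1];o=T[:3,3]
    if z is None:
        return o+r*np.load('pics/'+n+'.npy')[int(v),int(u)]
    return o+r*(z-o[2])/r[2]
E
python3 - <<'E'
from h import *
snap('top','t1.png');snap('side','s1.png')
s=get_state();print(s['time'],s['position'],s['tool_rot'])
for n in('top','side'):print(camera_params(n))
E
```

```text
0.1 [ 0.19858072 -0.61840243  0.23551176] [-3.10194780e+00 -4.86032524e-01  6.05865206e-04]
{'intrinsics': array([[453.1836989 ,   0.        , 316.02903183],
       [  0.        , 453.1836989 , 231.67607474],
       [  0.        ,   0.        ,   1.        ]]), 'extrinsics': array([[-0.00996842, -0.99791569,  0.06375661,  0.49942678],
       [-0.99987685,  0.01072026,  0.01146116, -0.13115033],
       [-0.01212076, -0.06363451, -0.99789966,  0.87828974],
       [ 0.        ,  0.        ,  0.        ,  1.        ]])}
{'intrinsics': array([[458.10778546,   0.        , 322.90334928],
       [  0.        , 458.10778546, 238.34550175],
       [  0.        ,   0.        ,   1.        ]]), 'extrinsics': array([[ 0.98973176, -0.08491027,  0.11498388,  0.44081029],
       [-0.14174393, -0.68675898,  0.71293111, -0.73805388],
       [ 0.01843104, -0.72190883, -0.69174269,  0.64188247],
       [ 0.        ,  0.        ,  0.        ,  1.        ]])}
```

View pics/t1.png

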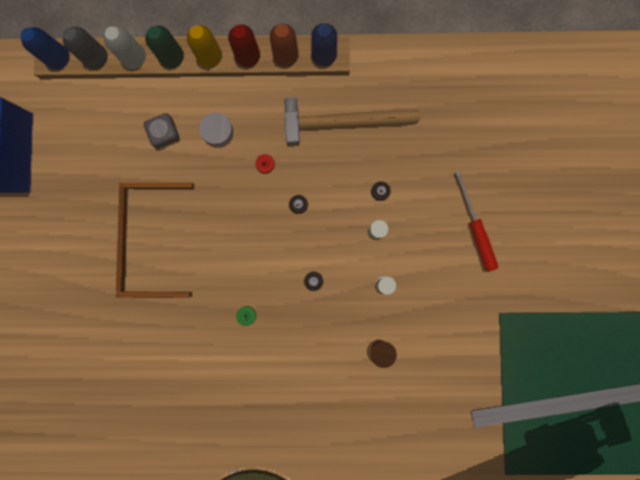

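View pics/s1.png

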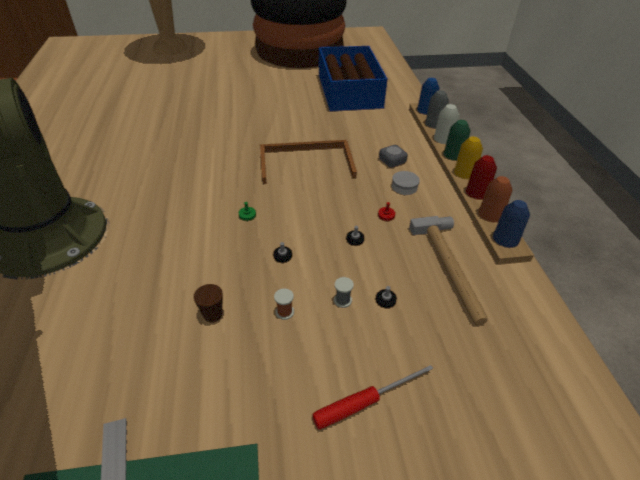

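The top view shows black feet at about (298,204), (381,190) and (313,281), and spools at (378,229) and (386,285). The frame's mouth ends are at (193,186) and (190,295). The red decoy is at (264,163) and the green one at (246,316).

Run:
```python
from h import *
im=cv2.imread('pics/t1.png')
m=((im.max(2)<70)).astype(np.uint8)
for c in [(298,204),(381,190),(313,281)]:
    u,v=c; w=m[v-16:v+17,u-16:u+17]; ys,xs=np.nonzero(w)
    cx=(xs.min()+xs.max())/2+u-16; cy=(ys.min()+ys.max())/2+v-16
    print('foot',c,cx,cy,len(xs),px2w('top',cx,cy,.007).round(4),'studtop',px2w('top',u,v,.035).round(4))
for n,c,z in [('sp',(378,229),.045),('sp',(386,285),.045),('red',(264,163),.01),('green',(246,316),.01),('leg',(382,353),.055),('fr',(193,186),.02),('fr',(190,295),.02),('fr',(122,184),.02),('fr',(119,295),.02),('hamhead',(292,143),.02),('handle',(418,118),.02),('drv tip',(457,174),.01),('drv',(470,222),.02),('tin',(216,129),.024)]:
    print(n,c,px2w('top',*c,z).round(4))
from scipy.spatial.transform import Rotation as R
print(R.from_rotvec(get_state()['tool_rot']).as_matrix().round(3))
```

```text
foot (298, 204) 298.0 204.5 168 [ 0.6082 -0.0868  0.007 ] studtop [ 0.6056 -0.0882  0.035 ]
foot (381, 190) 380.5 190.5 187 [ 0.6336 -0.2467  0.007 ] studtop [ 0.6302 -0.2439  0.035 ]
foot (313, 281) 313.5 280.5 176 [ 0.4615 -0.1154  0.007 ] studtop [ 0.4618 -0.1149  0.035 ]
sp (378, 229) [ 0.5564 -0.2357  0.045 ]
sp (386, 285) [ 0.4538 -0.2483  0.045 ]
red (264, 163) [ 0.6896 -0.0215  0.01  ]
green (246, 316) [0.3957 0.0136 0.01  ]
leg (382, 353) [ 0.3335 -0.2374  0.055 ]
fr (193, 186) [0.6445 0.1136 0.02  ]
fr (190, 295) [0.4371 0.1178 0.02  ]
fr (122, 184) [0.65   0.2505 0.02  ]
fr (119, 295) [0.4383 0.2525 0.02  ]
hamhead (292, 143) [ 0.7256 -0.0768  0.02  ]
handle (418, 118) [ 0.7712 -0.3196  0.02  ]
drv tip (457, 174) [ 0.6634 -0.3941  0.01  ]
drv (470, 222) [ 0.5695 -0.4129  0.02  ]
tin (216, 129) [0.7538 0.0689 0.024 ]
[[ 0.952  0.306 -0.001]
 [ 0.306 -0.952  0.002]
 [-0.    -0.002 -1.   ]]
```

Run:
```python
import cv2
im=cv2.imread('pics/t1.png')
cv2.imwrite('pics/c1.png',cv2.resize(im[140:340,170:410],None,fx=3,fy=3,interpolation=cv2.INTER_CUBIC))
```

```text
(no output)
```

View pics/c1.png

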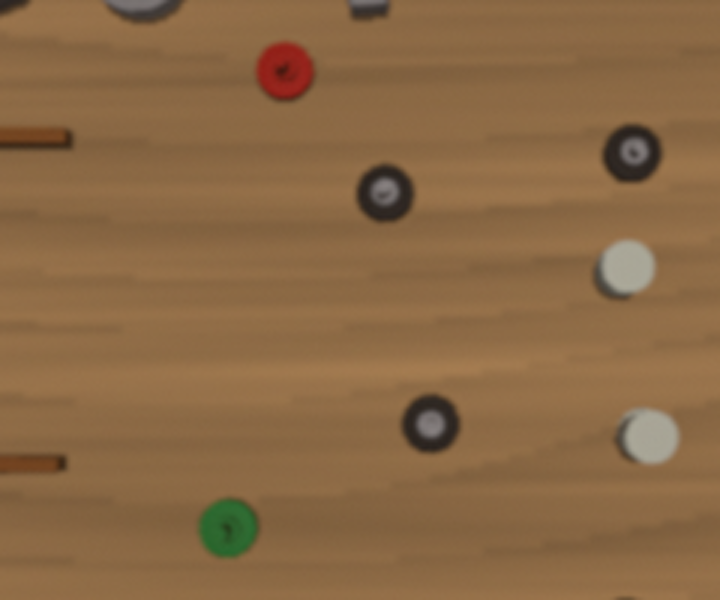

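Emit:
arm_command(motion=[[20,35,-22,0,-7],[20,70,-44,0,-14],[20,105,-66,0,-21],[20,140,-88,0,-28],[20,175,-110,0,-35]])

```text
time: 0.52
position: [0.3325, -0.4588, 0.2361]
tool_rot: [-2.809, -1.405, 0.0]
ft_force: [0.9, -0.1, 0.0]
grip_width: 0.706
grip_force: 0.0
```

```bash
cat >> h.py <<'E'
from scipy.spatial.transform import Rotation as R
def go(x,y,z,yaw=90):
    s=get_state();M=R.from_rotvec(s['tool_rot']).as_matrix()
    d=M.T@(np.array([x,y,z])-s['position'])*1000
    a=np.degrees(np.arctan2(M[1,0],M[0,0]))
    print(round(s['time'],2),s['position'].round(4),'F',np.round(s['ft_force'],1),'yaw %.1f'%a,'move',d.round(1),'spin %.1f'%(a-yaw),'w',round(float(s['grip_width'])*87,1))
E
python3 -c "
from h import *
go(.608,-.135,.1)"
```

```text
0.52 [ 0.3325 -0.4588  0.2361] F [ 0.9 -0.1  0. ] yaw 53.1 move [424.3  26.3 136.1] spin -36.9 w 61.4
```

Emit:
arm_command(motion=[[20,40,3,5,-7],[20,80,5,10,-14],[20,120,8,20,-21],[20,160,10,30,-28],[20,200,12,40,-35]])

```text
time: 0.93
position: [0.4629, -0.3069, 0.1961]
tool_rot: [2.257, 2.185, -0.001]
ft_force: [1.8, -0.7, -0.3]
grip_width: 0.323
grip_force: 0.0
```

```bash
python3 -c "
from h import *
go(.608,-.135,.08)"
```

```text
0.93 [ 0.4629 -0.3069  0.1961] F [ 1.8 -0.7 -0.3] yaw 88.1 move [176.5 139.4 116. ] spin -1.9 w 28.1
```

Emit:
arm_command(motion=[[20,30,24,10,-2],[20,60,48,25,-2],[20,88,70,40,-2],[20,116,92,60,-2],[20,146,116,80,-2]])

```text
time: 1.35
position: [0.5833, -0.1671, 0.1164]
tool_rot: [2.226, 2.217, -0.001]
ft_force: [0.2, -0.6, -0.1]
grip_width: 0.23
grip_force: 0.0
```

Emit:
arm_command(motion=[[20,25,20,15,0],[20,30,23,30,0],[20,30,23,30,0]])

```text
time: 1.6
position: [0.6046, -0.1339, 0.0834]
tool_rot: [-2.214, -2.22, 0.002]
ft_force: [-1.7, -0.0, -0.8]
grip_width: 0.228
grip_force: 0.0
```

```bash
python3 -c "
from h import *
snap('top','t2.png');snap('side','s2.png')
go(.608,-.135,.018)"
```

```text
1.7 [ 0.6048 -0.139   0.0864] F [-0.2  0.6 -1. ] yaw 89.8 move [ 4.   3.3 68.4] spin -0.2 w 20.0
```

View pics/s2.png

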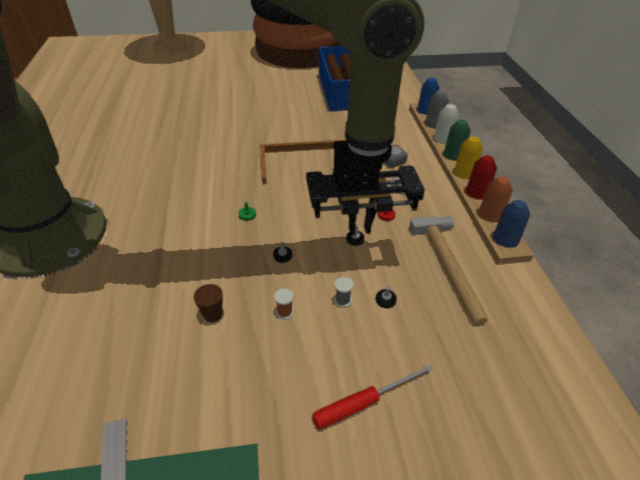

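The side view shows the gripper above and just behind foot A, which is at about (355,238). Nothing has been disturbed, so I'm going down.

Emit:
arm_command(motion=[[20,0,3,25,0],[20,0,3,50,0],[20,0,3,64,0],[20,0,3,68,0],[20,0,3,68,0]])

```text
time: 2.12
position: [0.6078, -0.1397, 0.0188]
tool_rot: [-2.227, -2.215, 0.002]
ft_force: [-0.7, -0.7, 0.8]
grip_width: 0.228
grip_force: 0.0
```

```bash
python3 -c "
from h import *
go(.60,.165,.018)"
```

```text
2.12 [ 0.6078 -0.1397  0.0188] F [-0.7 -0.7  0.8] yaw 89.7 move [304.7  -9.4   0.7] spin -0.3 w 19.8
```

Emit:
arm_command(motion=[[20,6,0,0,0],[20,12,0,0,0],[20,18,0,0,0],[20,23,0,0,0],[20,28,0,0,0]])

```text
time: 2.53
position: [0.6095, -0.1093, 0.0202]
tool_rot: [2.223, 2.218, 0.001]
ft_force: [0.9, -1.6, 0.3]
grip_width: 0.227
grip_force: 0.2
```

Emit:
arm_command(motion=[[20,6,0,0,0],[20,13,0,0,0],[20,22,-1,0,0],[20,32,-1,0,0],[20,42,-2,0,0]])

```text
time: 2.95
position: [0.6071, -0.0671, 0.0193]
tool_rot: [-2.225, -2.218, -0.0]
ft_force: [-0.3, -0.7, -0.0]
grip_width: 0.231
grip_force: 0.2
```

```bash
python3 -c "
from h import *
im,d=snap('side','s3.png')
cv2.imwrite('pics/c3.png',cv2.resize(im[120:320,220:460,::-1],None,fx=3,fy=3))
go(.60,.165,.018)"
```

```text
3.0 [ 0.6068 -0.0637  0.0193] F [-1.   3.2  0.5] yaw 90.0 move [228.7  -6.8   1.8] spin -0.0 w 19.9
```

View pics/c3.png

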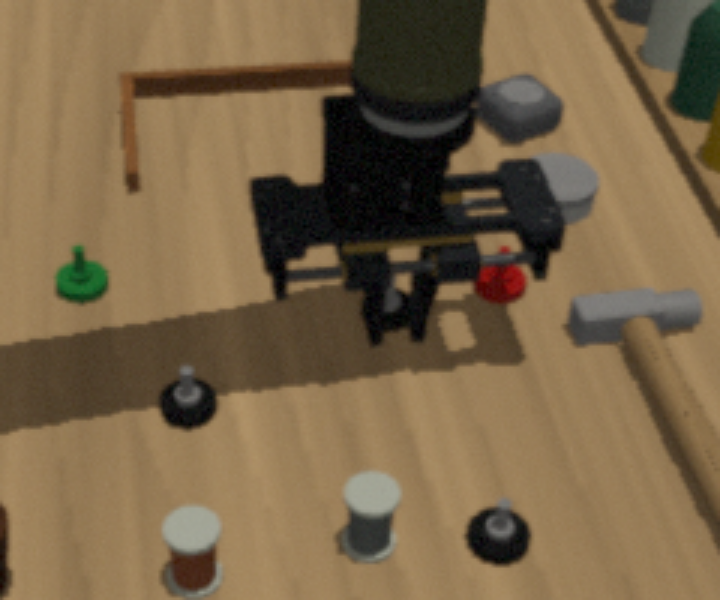

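The crop shows foot A cradled between the fingertips at about (390,310). The red look-alike is clear of them. I'll carry on.

Emit:
arm_command(motion=[[20,8,0,0,0],[20,19,0,0,0],[20,31,-1,0,0],[20,43,-1,0,0],[20,55,-2,0,0]])

```text
time: 3.42
position: [0.6052, -0.0116, 0.0193]
tool_rot: [-2.225, -2.218, -0.0]
ft_force: [0.2, -0.3, 0.2]
grip_width: 0.231
grip_force: 0.1
```

Emit:
arm_command(motion=[[20,12,0,0,0],[20,24,-1,0,0],[20,36,-1,0,0],[20,48,-2,0,0],[20,60,-2,0,0]])

```text
time: 3.83
position: [0.6032, 0.048, 0.0193]
tool_rot: [-2.225, -2.218, 0.0]
ft_force: [0.7, 0.8, 0.3]
grip_width: 0.229
grip_force: 0.1
```

Emit:
arm_command(motion=[[20,12,0,0,0],[20,24,-1,0,0],[20,36,-1,0,0],[20,48,-2,0,0],[20,60,-2,0,0]])

```text
time: 4.25
position: [0.6014, 0.1079, 0.0192]
tool_rot: [-2.225, -2.218, 0.0]
ft_force: [0.5, 0.2, -0.4]
grip_width: 0.232
grip_force: 0.1
```

```bash
python3 -c "
from h import *
go(.60,.165,.018)"
```

```text
4.25 [0.6014 0.1079 0.0192] F [ 0.5  0.2 -0.4] yaw 89.8 move [57.1 -1.6  1.2] spin -0.2 w 20.2
```

Decelerate at the end, back off, then lift.

Emit:
arm_command(motion=[[20,12,0,0,0],[20,24,0,0,0],[20,36,0,0,0],[20,46,0,0,0],[20,52,0,0,0]])

```text
time: 4.67
position: [0.6016, 0.161, 0.0193]
tool_rot: [-2.223, -2.219, -0.001]
ft_force: [0.0, 1.0, 1.3]
grip_width: 0.233
grip_force: 0.1
```

Emit:
arm_command(motion=[[20,3,0,0,0],[20,4,0,0,0],[20,-4,0,0,0],[20,-15,0,0,0],[20,-20,0,-10,0]])

```text
time: 5.08
position: [0.6005, 0.1344, 0.0274]
tool_rot: [-2.228, -2.214, 0.008]
ft_force: [0.3, -1.5, 0.6]
grip_width: 0.232
grip_force: 0.0
```

Emit:
arm_command(motion=[[20,0,0,-35,0],[20,-10,0,-70,0],[20,-45,0,-80,0],[20,-85,0,-80,0],[20,-125,0,-80,0]])

```text
time: 5.5
position: [0.6022, 0.0114, 0.112]
tool_rot: [2.222, 2.215, 0.003]
ft_force: [0.7, 0.3, -0.6]
grip_width: 0.231
grip_force: 0.0
```

```bash
python3 -c "
from h import *
go(.632,-.298,.09)"
```

```text
5.5 [0.6022 0.0114 0.112 ] F [ 0.7  0.3 -0.6] yaw 89.8 move [-309.3   30.7   22.4] spin -0.2 w 20.1
```

Emit:
arm_command(motion=[[20,-40,5,0,0],[20,-80,10,0,0],[20,-120,15,0,0],[20,-160,20,0,0],[20,-200,25,0,0]])

```text
time: 5.92
position: [0.6249, -0.1905, 0.1105]
tool_rot: [2.227, 2.214, -0.001]
ft_force: [0.7, -0.1, 0.2]
grip_width: 0.23
grip_force: 0.0
```

Emit:
arm_command(motion=[[20,-38,4,0,-5],[20,-76,9,0,-10],[20,-102,14,0,-10],[20,-102,14,10,-10],[20,-102,14,20,-10]])

```text
time: 6.33
position: [0.6383, -0.2933, 0.0899]
tool_rot: [2.03, 2.395, -0.001]
ft_force: [0.0, 0.1, 0.2]
grip_width: 0.233
grip_force: 0.0
```

```bash
python3 -c "
from h import *
im,d=snap('top','t4.png')
cv2.imwrite('pics/c4.png',cv2.resize(im[120:340,100:420,::-1],None,fx=2.5,fy=2.5))
snap('side','s4.png')
go(.642,-.29,.018,100)"
```

```text
6.43 [ 0.6374 -0.2877  0.0872] F [-0.4  0.4  0.5] yaw 99.8 move [-3.2  4.4 69.2] spin -0.2 w 20.0
```

View pics/c4.png

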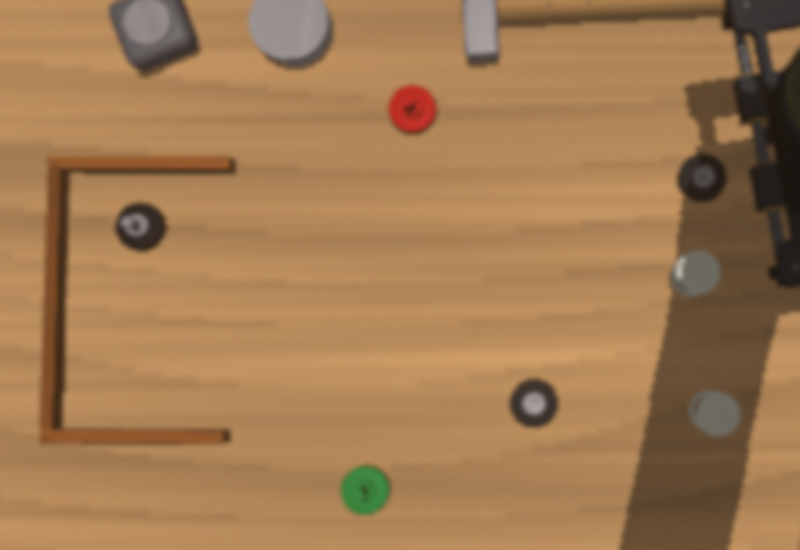

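Foot A lies well inside the frame at crop (140,227), and foot B is untouched at (702,177). Next I go down behind B.

Emit:
arm_command(motion=[[20,0,4,25,0],[20,0,4,50,0],[20,0,4,66,0],[20,0,4,70,0],[20,0,4,70,0]])

```text
time: 6.85
position: [0.6422, -0.2863, 0.0179]
tool_rot: [-2.02, -2.402, 0.001]
ft_force: [0.7, -0.5, 0.6]
grip_width: 0.227
grip_force: 0.0
```

Emit:
arm_command(motion=[[20,6,0,0,0],[20,12,0,0,0],[20,18,0,0,0],[20,23,0,0,0],[20,28,0,0,0]])

```text
time: 7.27
position: [0.639, -0.2594, 0.0204]
tool_rot: [2.022, 2.403, 0.001]
ft_force: [0.4, 0.4, 0.3]
grip_width: 0.229
grip_force: 0.3
```

```bash
python3 -c "
from h import *
go(.545,.165,.019,100)"
```

```text
7.27 [ 0.639  -0.2594  0.0204] F [0.4 0.4 0.3] yaw 99.8 move [434.3 -20.1   0.9] spin -0.2 w 20.0
```

Emit:
arm_command(motion=[[20,7,0,0,0],[20,16,-1,0,0],[20,27,-1,0,0],[20,39,-2,1,0],[20,51,-3,1,0]])

```text
time: 7.68
position: [0.6264, -0.2087, 0.0181]
tool_rot: [-2.023, -2.403, -0.0]
ft_force: [0.0, 0.3, 0.3]
grip_width: 0.234
grip_force: 0.3
```

Emit:
arm_command(motion=[[20,12,0,0,0],[20,24,-1,0,0],[20,36,-2,0,0],[20,48,-2,0,0],[20,60,-3,0,0]])

```text
time: 8.1
position: [0.6134, -0.1503, 0.0183]
tool_rot: [-2.023, -2.404, -0.0]
ft_force: [-0.5, -0.1, -0.5]
grip_width: 0.231
grip_force: 0.1
```

Emit:
arm_command(motion=[[20,12,0,0,0],[20,24,-1,0,0],[20,36,-2,0,0],[20,48,-2,0,0],[20,60,-3,0,0]])

```text
time: 8.52
position: [0.6003, -0.092, 0.0183]
tool_rot: [2.023, 2.403, 0.0]
ft_force: [-0.6, -0.2, -0.6]
grip_width: 0.228
grip_force: 0.1
```

Emit:
arm_command(motion=[[20,12,0,0,0],[20,24,-1,0,0],[20,36,-2,0,0],[20,48,-2,0,0],[20,60,-3,0,0]])

```text
time: 8.93
position: [0.5872, -0.0334, 0.0183]
tool_rot: [2.023, 2.403, 0.0]
ft_force: [0.2, -0.2, 0.3]
grip_width: 0.232
grip_force: 0.1
```

```bash
python3 -c "
from h import *
go(.545,.165,.019,100)"
```

```text
8.93 [ 0.5872 -0.0334  0.0183] F [ 0.2 -0.2  0.3] yaw 99.8 move [202.6  -7.8  -0.7] spin -0.2 w 20.2
```

Emit:
arm_command(motion=[[20,12,0,0,0],[20,24,-1,0,0],[20,36,-1,0,0],[20,48,-2,0,0],[20,60,-2,0,0]])

```text
time: 9.35
position: [0.5747, 0.0254, 0.0183]
tool_rot: [-2.023, -2.403, 0.0]
ft_force: [0.8, -1.3, 1.0]
grip_width: 0.232
grip_force: 0.1
```

Emit:
arm_command(motion=[[20,12,0,0,0],[20,24,-1,0,0],[20,36,-1,0,0],[20,48,-2,0,0],[20,60,-2,0,0]])

```text
time: 9.77
position: [0.5625, 0.0842, 0.0183]
tool_rot: [-2.023, -2.403, 0.0]
ft_force: [0.2, -0.9, 0.5]
grip_width: 0.228
grip_force: 0.1
```

Emit:
arm_command(motion=[[20,12,0,0,0],[20,24,-1,0,0],[20,36,-1,0,0],[20,47,-2,0,0],[20,57,-2,0,0]])

```text
time: 10.18
position: [0.5508, 0.1402, 0.0182]
tool_rot: [-2.023, -2.404, 0.0]
ft_force: [-0.9, 0.0, -0.7]
grip_width: 0.232
grip_force: 0.1
```

Emit:
arm_command(motion=[[20,7,0,0,0],[20,12,0,0,0],[20,16,0,0,0],[20,18,0,0,0],[20,18,0,0,0]])

```text
time: 10.6
position: [0.5482, 0.1568, 0.0183]
tool_rot: [-2.023, -2.403, 0.0]
ft_force: [0.3, 0.6, -0.6]
grip_width: 0.228
grip_force: 0.0
```

Emit:
arm_command(motion=[[20,-6,0,0,0],[20,-18,0,0,0],[20,-24,0,-15,0],[20,-28,0,-50,0],[20,-60,0,-80,0]])

```text
time: 11.02
position: [0.5568, 0.1027, 0.0977]
tool_rot: [-2.014, -2.406, -0.003]
ft_force: [1.3, 1.2, 1.4]
grip_width: 0.229
grip_force: 0.0
```

```bash
python3 -c "
from h import *
go(.461,-.158,.09,87)"
```

```text
11.02 [0.5568 0.1027 0.0977] F [1.3 1.2 1.4] yaw 100.1 move [-239.8 -140.2    6.9] spin 13.1 w 20.0
```

Emit:
arm_command(motion=[[20,-36,-20,0,3],[20,-72,-40,0,6],[20,-108,-60,0,9],[20,-144,-80,0,12],[20,-178,-100,0,15]])

```text
time: 11.43
position: [0.4886, -0.0975, 0.0971]
tool_rot: [2.324, 2.111, -0.001]
ft_force: [0.3, -0.8, 0.5]
grip_width: 0.229
grip_force: 0.0
```

```bash
python3 -c "
from h import *
go(.457,-.161,.06,85)"
```

```text
11.43 [ 0.4886 -0.0975  0.0971] F [ 0.3 -0.8  0.5] yaw 84.5 move [-66.2 -25.4  37.2] spin -0.5 w 19.9
```

Emit:
arm_command(motion=[[20,-30,-12,0,0],[20,-60,-24,0,0],[20,-66,-26,10,0],[20,-66,-26,30,0],[20,-66,-26,37,0]])

```text
time: 11.85
position: [0.456, -0.1587, 0.0581]
tool_rot: [-2.323, -2.113, 0.003]
ft_force: [-1.4, -0.8, 0.6]
grip_width: 0.232
grip_force: 0.0
```

```bash
python3 -c "
from h import *
im,d=snap('side','s5.png')
cv2.imwrite('pics/c5.png',cv2.resize(im[120:320,200:440,::-1],None,fx=3,fy=3))
go(.457,-.161,.018,85)"
```

```text
11.9 [ 0.4556 -0.1574  0.0573] F [-1.5  0.2 -0.3] yaw 84.7 move [-3.5  1.9 39.3] spin -0.3 w 20.3
```

View pics/c5.png

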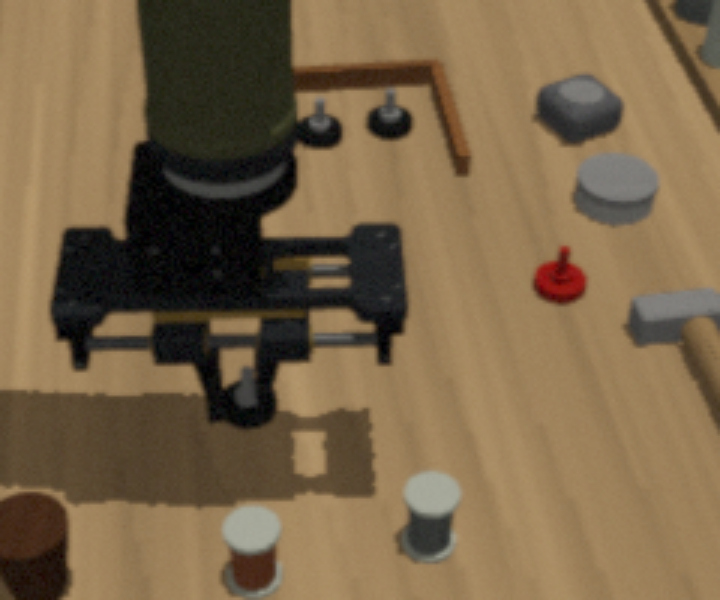

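Feet A and B are inside the frame, at crop (390,120) and (320,130). The gripper is just behind foot C at (247,400), and the spools have not moved. Now down and push.

Emit:
arm_command(motion=[[20,-3,1,18,0],[20,-3,1,34,0],[20,-3,1,40,0],[20,-3,1,40,0]])

```text
time: 12.23
position: [0.4577, -0.1591, 0.0187]
tool_rot: [-2.317, -2.117, 0.002]
ft_force: [-0.6, -0.4, 0.2]
grip_width: 0.232
grip_force: 0.0
```

Emit:
arm_command(motion=[[20,6,0,0,0],[20,12,0,0,0],[20,18,0,0,0],[20,23,0,0,0],[20,28,0,0,0]])

```text
time: 12.65
position: [0.4619, -0.1314, 0.0205]
tool_rot: [2.318, 2.119, 0.0]
ft_force: [-0.1, -1.0, 1.3]
grip_width: 0.23
grip_force: 0.4
```

```bash
python3 -c "
from h import *
go(.485,.16,.018,85)"
```

```text
12.65 [ 0.4619 -0.1314  0.0205] F [-0.1 -1.   1.3] yaw 84.9 move [292.3  -3.1   2.3] spin -0.1 w 20.0
```

Emit:
arm_command(motion=[[20,7,0,0,0],[20,16,0,0,0],[20,27,0,1,0],[20,39,-1,1,0],[20,51,-1,1,0]])

```text
time: 13.07
position: [0.4648, -0.0798, 0.0187]
tool_rot: [-2.32, -2.119, 0.0]
ft_force: [-0.6, -0.2, 0.7]
grip_width: 0.229
grip_force: 0.5
```

Emit:
arm_command(motion=[[20,12,0,0,0],[20,24,0,0,0],[20,36,0,0,0],[20,48,0,0,0],[20,60,0,0,0]])

```text
time: 13.48
position: [0.4702, -0.0198, 0.0187]
tool_rot: [-2.319, -2.119, 0.0]
ft_force: [-0.5, -1.4, -0.5]
grip_width: 0.229
grip_force: 0.4
```

Emit:
arm_command(motion=[[20,12,0,0,0],[20,24,0,0,0],[20,36,0,0,0],[20,48,0,0,0],[20,60,0,0,0]])

```text
time: 13.9
position: [0.4755, 0.0399, 0.0187]
tool_rot: [-2.319, -2.119, 0.0]
ft_force: [0.0, -1.6, 1.5]
grip_width: 0.23
grip_force: 0.5
```

```bash
python3 -c "
from h import *
go(.484,.16,.018,85)"
```

```text
13.9 [0.4755 0.0399 0.0187] F [ 0.  -1.6  1.5] yaw 84.8 move [120.4  -2.3   0.7] spin -0.2 w 20.0
```

Emit:
arm_command(motion=[[20,12,0,0,0],[20,24,0,0,0],[20,36,-1,0,0],[20,48,-1,0,0],[20,60,-1,0,0]])

```text
time: 14.32
position: [0.4797, 0.0997, 0.0187]
tool_rot: [-2.319, -2.119, 0.001]
ft_force: [0.2, 0.1, -0.3]
grip_width: 0.228
grip_force: 0.4
```

Emit:
arm_command(motion=[[20,12,0,0,0],[20,24,0,0,0],[20,36,0,0,0],[20,46,0,0,0],[20,52,0,0,0]])

```text
time: 14.73
position: [0.4844, 0.1521, 0.0187]
tool_rot: [-2.317, -2.12, -0.0]
ft_force: [-0.2, 0.6, 0.5]
grip_width: 0.23
grip_force: 0.3
```

Emit:
arm_command(motion=[[20,3,0,0,0],[20,4,0,0,0],[20,-4,0,0,0],[20,-15,0,0,0],[20,-20,0,-10,0]])

```text
time: 15.15
position: [0.4813, 0.1268, 0.0272]
tool_rot: [-2.321, -2.115, 0.007]
ft_force: [-0.2, -1.0, 0.1]
grip_width: 0.234
grip_force: 0.0
```

Emit:
arm_command(motion=[[20,0,0,-35,0],[20,-10,0,-70,0],[20,-45,0,-100,0],[20,-85,0,-100,0],[20,-125,0,-100,0]])

```text
time: 15.57
position: [0.4733, 0.0039, 0.1323]
tool_rot: [2.315, 2.116, 0.006]
ft_force: [2.1, -0.5, -0.1]
grip_width: 0.23
grip_force: 0.0
```

Emit:
arm_command(motion=[[20,-35,0,0,0],[20,-70,0,0,0],[20,-100,0,0,0],[20,-120,0,0,0],[20,-120,0,0,0]])

```text
time: 15.98
position: [0.4595, -0.1203, 0.1295]
tool_rot: [2.328, 2.106, -0.002]
ft_force: [-0.4, -0.0, -1.1]
grip_width: 0.227
grip_force: 0.0
```

```bash
python3 -c "
from h import *
im,d=snap('top','t6.png');snap('side','s6.png')
go(.48,-.2,.1,85)"
```

```text
16.08 [ 0.4604 -0.1151  0.1294] F [-0.   1.4  0.4] yaw 84.6 move [-82.7  27.4  29.4] spin -0.4 w 19.9
```

View pics/t6.png

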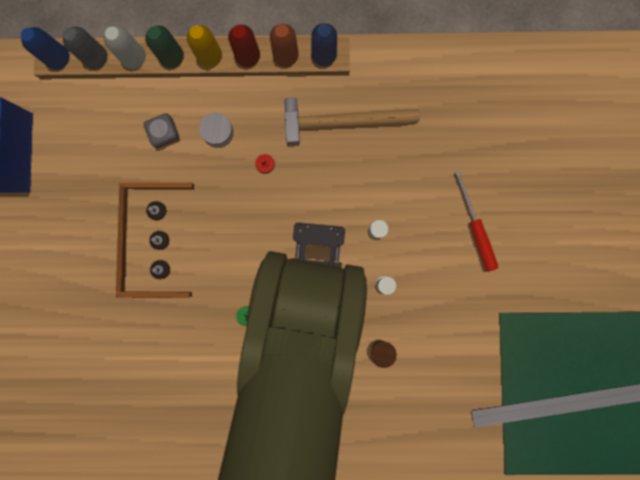

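View pics/s6.png

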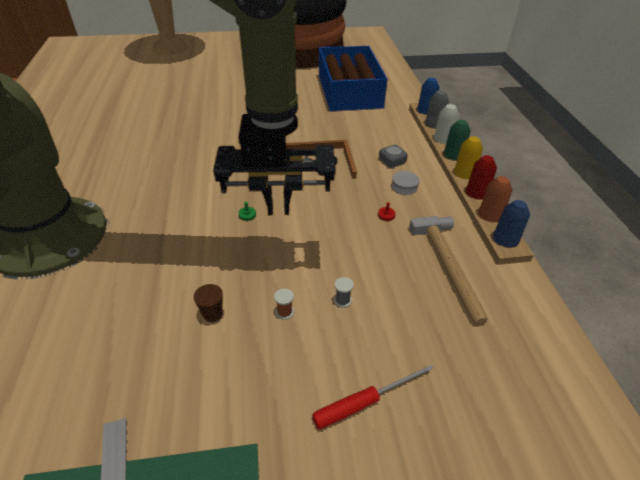

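All three feet lie inside the frame, at (156,210), (159,240) and (160,270). The spools, the look-alikes and everything else are where they were, and the arm is clear of them.

```bash
python3 -c "
from bench import *
print(close_job())"
```

```text
the job is handed in; nothing more can be done
None
```

All three levelling feet were swept through the mouth and lie flat and wholly inside the catch frame; nothing else looks moved in the last pictures, and the job was handed in at about 16 s.

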